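Fold back the pail handle and stir the drainage stones

TASK

Fold the pail's carry handle right down onto its rest so that the mouth is clear, then stir the stones in the pail with the dibber, shifting every one of them, until both white and brown stones lie in each half of the pail (the halves divided by the line between the handle's two pivots). Stand the dibber back in the clay pot it came from, with the handle still down and all stones in the pail; touch the stones only with the dibber, and leave the other things where they are.

Things in the scene. Friction and masses are not known exactly. Their poses are not given: they have to be found in the camera images.
- pail: Green round pail fixed to the shelf, 62 mm high, outer radius 78 mm at foot, 85 mm at rim, wall 4 mm, floor 5 mm thick (inner radius there about 73 mm). Origin: centre of underside. Its y axis runs through the two handle pivots (52 mm up); its +x side has the small steel handle rest at pivot height. Its halves are x > 0 and x < 0.
- handle (a joint): The pail's carry handle: 6 mm steel bail of radius 98 mm about the pivot line, wooden grip 64 mm long, 16 mm thick at its middle. Value in rad: 0 = upright over the mouth, growing as it swings down to the pail's +x side, 1.5 = end stop, level on its rest outside the rim. A stiff pivot keeps it where it is left (1 to 2 N at the grip moves it).
- handle_grip (a point): Centre of the wooden grip of the carry handle, 98 mm from the pivot line; its y axis runs along the grip.
- white0: White pumice stone, a flattened round pebble 28 mm across and 20 mm thick, 20 g, lying in one layer with the others on the pail's floor. Smooth. Origin: its centre.
- white1: White pumice stone, a flattened round pebble 28 mm across and 20 mm thick, 20 g, lying in one layer with the others on the pail's floor. Smooth. Origin: its centre.
- white2: White pumice stone, a flattened round pebble 28 mm across and 20 mm thick, 20 g, lying in one layer with the others on the pail's floor. Smooth. Origin: its centre.
- white3: White pumice stone, a flattened round pebble 28 mm across and 20 mm thick, 20 g, lying in one layer with the others on the pail's floor. Smooth. Origin: its centre.
- brown0: Brown clay stone, a flattened round pebble 28 mm across and 20 mm thick, 20 g, lying in one layer with the others on the pail's floor. Smooth. Origin: its centre.
- brown1: Brown clay stone, a flattened round pebble 28 mm across and 20 mm thick, 20 g, lying in one layer with the others on the pail's floor. Smooth. Origin: its centre.
- brown2: Brown clay stone, a flattened round pebble 28 mm across and 20 mm thick, 20 g, lying in one layer with the others on the pail's floor. Smooth. Origin: its centre.
- brown3: Brown clay stone, a flattened round pebble 28 mm across and 20 mm thick, 20 g, lying in one layer with the others on the pail's floor. Smooth. Origin: its centre.
- dibber: Steel dibber, 165 mm long, about 0.2 kg, standing upright in a small clay pot. Origin: centre of its flat lower end (tip); z runs up along it. Steel rod 16 mm thick from 0 to 97 mm, collar 26 mm wide to 103 mm, dark wooden handle 24 mm square (sides along its x and y) from 101 to 165 mm.
- dibber_pot: Small loose clay pot that the dibber stands in, 75 mm high, outer radius 27 mm at the foot and 40 mm at the rim, wall 5 mm (mouth radius 35 mm), inner floor 5 mm above its underside, 0.5 kg. Origin: centre of its underside.
- spare_pot: Bystander: an empty clay pot just like the dibber's.
- spray_bottle: Bystander: blue plastic spray bottle with white twist cap and head, 72 mm wide, 198 mm high. Origin: centre of its underside.
- plant_marker: Bystander: flat bamboo plant marker, 147 mm long, 22 mm wide, 5 mm thick, lying on the shelf. Origin: centre of its underside, x along it.
- seed_tray: Bystander: green seed tray, 120 x 200 x 32 mm, held by a steel clip (fixed). Origin: centre of its underside.
Not all that is in view belongs to the job. Of the things that look like the pail, the largest one is meant.

How it is judged:
On the way, in this order (a step that is already met when the one before it is completed fails the run):
1. the carry handle is folded fully down on its rest, before the dibber is in the pail (value of joint handle above 1.42 rad and horizontal distance between dibber and pail above 0.09 m), for 0.2 s.
2. the dibber's tip is down in the pail (horizontal distance between dibber and pail below 0.075 m and height (world z) of dibber below 0.05 m and value of joint handle above 1.42 rad), for 0.1 s.
3. with the dibber in the pail, every stone has been shifted at least 12 mm from where it lay at the start (all at one moment) (horizontal distance between dibber and pail below 0.075 m and height (world z) of dibber below 0.05 m and distance of each of white0, white1, white2, white3, brown0, brown1, brown2, brown3 from where it was at the start of the episode above 0.012 m).
At the end, for the whole second after the job is handed in: Handle above 1.42 rad; each half of the pail has at least one white and one brown stone, centre 4 mm or more past the pivot line; all stones in the pail; dibber at rest in its upright pot (0.15 rad): tip within 30 mm of the pot axis, under 30 mm high, leaning under 0.7 rad (value of joint handle above 1.42 rad and x of any of white0, white1, white2, white3 in the frame of pail above 0.004 m and x of any of white0, white1, white2, white3 in the frame of pail below -0.004 m and x of any of brown0, brown1, brown2, brown3 in the frame of pail above 0.004 m and x of any of brown0, brown1, brown2, brown3 in the frame of pail below -0.004 m and horizontal distance between each of white0, white1, white2, white3, brown0, brown1, brown2, brown3 and pail below 0.078 m and height (world z) of each of white0, white1, white2, white3, brown0, brown1, brown2, brown3 below 0.05 m and horizontal distance between dibber and dibber_pot below 0.03 m and height (world z) of dibber below 0.03 m and angle between dibber's own z axis and vertical below 0.7 rad and linear speed of dibber below 0.03 m/s and angle between dibber_pot's own z axis and vertical below 0.15 rad); the robot touches nothing.
It fails at once if the robot's fingers or arm touch a stone (contact force between any of the fingers, the arm and white0 above 1 N or contact force between any of the fingers, the arm and white1 above 1 N or contact force between any of the fingers, the arm and white2 above 1 N or contact force between any of the fingers, the arm and white3 above 1 N or contact force between any of the fingers, the arm and brown0 above 1 N or contact force between any of the fingers, the arm and brown1 above 1 N or contact force between any of the fingers, the arm and brown2 above 1 N or contact force between any of the fingers, the arm and brown3 above 1 N).
It fails at once if the spray bottle, plant marker or spare pot is shifted more than 30 mm, or the bottle or pot is tipped more than 0.3 rad (distance of any of spray_bottle, plant_marker, spare_pot from where it was at the start of the episode above 0.03 m or angle between any of spray_bottle, spare_pot's own z axis and vertical above 0.3 rad).
It fails at once if the dibber's pot is shifted more than 60 mm or tipped more than 0.5 rad (distance of dibber_pot from where it was at the start of the episode above 0.06 m or angle between dibber_pot's own z axis and vertical above 0.5 rad).
It also fails if it takes over 69 s, if anything falls off the work surface, if the arm or the gripper's body presses on something with over 40 N, if the wrist force passes 120 N, or if a joint passes its speed limit or range.

ROBOT

A 6-joint arm with a two-finger parallel gripper is mounted at the origin on the work surface. World frame = base frame: x ahead of the robot, y to its left, z up, the work surface at z = 0. Lengths are in m, angles in rad, forces in N, time in s.
With the tool pointing down it reaches from about 0.2 to 0.875 m from the base axis. Payload 3.4 kg.
Tool frame: the origin (TCP) lies between the finger pads; the fingertips stand 25 mm ahead of it and the grasp point (between the pads) lies 6 mm ahead of it (r.nose_length is the z of the fingertips in the tool frame, in m); z points along the fingers, y is the line along which they close (so a half turn about z gives the same grasp; the last joint's range is limited). The gripper opens to 94 mm and grips with 3 to 60 N. Pads are 16 mm wide; open, the fingers measure 119 mm over their backs; the gripper's body (75 mm by 177 mm) begins 78 mm behind the grasp point.
Start: joints at [1.12, 0.276, 1.505, -0, 1.361, -0.121], TCP at [0.186, 0.544, 0.204] pointing down, gripper open.
Joint ranges: [-2.89, 2.89], [-0.75, 2.08], [0.22, 2.7], [-1.18, 4.32], [0.11, 2.71], [-2.7, 2.7]. Speed limits (rad/s): [2.57, 2.57, 3.14, 3.14, 3.14, 3.14].

INTERFACE

Orientations are given as a unit quaternion [w, x, y, z].
In Python, from plant import r, gripper_to, inverse_kinematics, vision, models, telemetry gives the robot as it stands. Calls block until the motion is done:
- r.move_to(position, orientation): joint-space move of the TCP to a pose.
- r.move_l(position, rot=None, vel=0.15, guard=None): straight line of the TCP; rot=None keeps the orientation; vel is the mean speed in m/s. With guard (N) it stops when the force on the tool has changed by that much, and returns True; else False.
- r.movej(angles): joint-space move.
- gripper_to(opening, f_grip=None): finger opening in m; f_grip is the grip in N (None keeps the last); returns when the fingers have stopped.
- r.hold(seconds).
- inverse_kinematics(position, orientation): joint angles nearest the present ones, or None.
- vision.snapshot(name): name is "scene" or "top"; returns the picture (400x640x3 uint8, red, green, blue); there is no depth.
- vision.get_calibration(name): a dict with "fx", "fy", "cx", "cy" (pixels), "D" ([k1, k2, p1, p2, k3] as OpenCV has them; the pictures are not rectified), "position" and "orientation" of the camera in the world. Camera axes: x right, y down, z forward; pixel columns grow to the right and rows downward; lengths in m; the calibration is good to about 2 mm. A picture is of the moment at which its call begins. get_calibration takes no time and is no camera call.
A pose or a line that the arm cannot do raises r.PlanningError and nothing moves.
- r.sign_off(): hands the job in; it is judged then, once.
Trained networks look in the newest picture that a camera, given by its name, has taken for a name from the list of things; names that differ only in an ending like _2 or _b are one class to them, and where a whole thing is asked for, a point or a joint stands for the part that bears it (a point fixed in the world has none). Each returns a list of dicts, best first, with "score" (0 to 1); they miss things now and then, are a little off and sometimes report something else, mostly with a low value. They report only what shows in the picture. A call takes as long as a camera call. They do not tell look-alikes from the thing itself.
- models.boxes_of(thing, camera): "at" ([x, y, z] in m, in world coordinates, good to about 4 mm: the middle of the surface that is visible of it).
- models.regions_of(thing, camera): "pixels" (400x640 bool, what is visible of it).
- models.mark_of(thing, camera): "at" ([x, y, z] in m, in world coordinates, good to about 4 mm: a listed point, or the origin of a listed thing).
Readings, each from a call of its own:
- telemetry.current_t(): time.
- telemetry.current_joints(): joint angles.
- telemetry.current_dq(): joint speeds.
- telemetry.current_joint_efforts(): joint torques, N m.
- telemetry.current_ee_pos(): TCP position.
- telemetry.current_tool_rot(): TCP orientation.
- telemetry.current_wrist_force(): force on the tool from outside, world axes, zero at the start.
- telemetry.current_torque(): the same for the moment, N m.
- telemetry.current_opening(): finger opening in m.
- telemetry.current_finger_force(): force on a finger pad.
Only numpy, scipy, OpenCV 4.12 (cv2) and the standard library are available. Lean on these libraries where they do the work, as an engineer would, in place of code of your own. Each camera call takes 0.05 s, during which the arm holds its last target. There are 200 camera calls.

## Working session

There is one attempt and no reset: what is moved stays moved. The work goes in short steps, each a Python script; the robot and the scene stay as the last script left them, time stands still between calls to the robot, and variables do not carry over. Pictures are saved under pics/ and viewed, at most 10 in all, crops included, and the job is handed in when it is done.

```bash
ls; mkdir -p pics; python3 - <<'E'
from plant import r,vision,models,telemetry
import cv2,numpy as np
a=vision.snapshot("scene");b=vision.snapshot("top")
cv2.imwrite("pics/s0.png",a[:,:,::-1]);cv2.imwrite("pics/t0.png",b[:,:,::-1])
for c in ("scene","top"):
  k=vision.get_calibration(c);print(c,k)
  for n in ("pail","handle_grip","dibber","dibber_pot","spray_bottle","plant_marker","seed_tray","white0","brown0"):
    for d in models.mark_of(n,c)[:9]: print(n,np.round(d["at"],3),round(d["score"],2))
print(telemetry.current_t(),telemetry.current_tool_rot())
E
```

```text
pics
scene {'fx': 454.4922495842078, 'fy': 454.4922495842078, 'cx': 318.38660416871477, 'cy': 196.4881099678234, 'D': array([-0.00369109,  0.        ,  0.        ,  0.        ,  0.        ]), 'position': array([1.44167673, 0.17795399, 1.05664453]), 'orientation': array([-0.24377341,  0.60782116,  0.69618138, -0.29403987])}
pail [0.33  0.165 0.004] 0.68
pail [ 0.539 -0.057 -0.002] 0.58
pail [ 0.281 -0.21  -0.003] 0.56
handle_grip [ 0.555 -0.071  0.145] 0.65
handle_grip [ 0.28  -0.202  0.114] 0.65
handle_grip [0.332 0.163 0.107] 0.53
dibber [ 0.498 -0.265  0.004] 0.54
dibber_pot [ 0.498 -0.264 -0.001] 0.82
dibber_pot [ 0.565 -0.094  0.016] 0.17
spray_bottle [ 0.691  0.35  -0.002] 0.71
plant_marker [ 0.501 -0.026  0.014] 0.74
seed_tray [ 0.696 -0.295 -0.002] 0.68
white0 [ 0.572 -0.027  0.015] 0.59
white0 [ 0.568 -0.093  0.015] 0.44
white0 [ 0.535 -0.102  0.016] 0.43
brown0 [ 0.498 -0.088  0.016] 0.63
brown0 [ 0.504 -0.023  0.016] 0.48
brown0 [0.471 0.276 0.002] 0.44
brown0 [ 0.537 -0.012  0.016] 0.43
brown0 [ 0.492 -0.052  0.017] 0.4
brown0 [ 0.794  0.058 -0.   ] 0.34
top {'fx': 471.548
[... 547 characters left out ...]
  0.005] 0.55
dibber [ 0.536 -0.056 -0.001] 0.26
dibber_pot [ 0.493 -0.261 -0.004] 0.83
dibber_pot [ 0.568 -0.091  0.016] 0.25
spray_bottle [ 0.691  0.348 -0.003] 0.79
plant_marker [ 0.795  0.059 -0.003] 0.88
plant_marker [ 0.493 -0.261  0.004] 0.42
seed_tray [ 0.696 -0.291  0.003] 0.92
white0 [ 0.533 -0.102  0.017] 0.62
white0 [ 0.569 -0.091  0.016] 0.59
white0 [ 0.569 -0.028  0.018] 0.58
white0 [ 0.586 -0.062  0.016] 0.45
brown0 [0.47  0.27  0.003] 0.64
brown0 [ 0.49  -0.051  0.012] 0.61
brown0 [ 0.507 -0.025  0.013] 0.58
brown0 [ 0.567 -0.09   0.018] 0.58
brown0 [ 0.495 -0.086  0.017] 0.51
brown0 [ 0.535 -0.012  0.018] 0.43
1.0 [9.63099657e-06 1.64138663e-01 9.86437275e-01 3.28335233e-05]
```

View pics/s0.png

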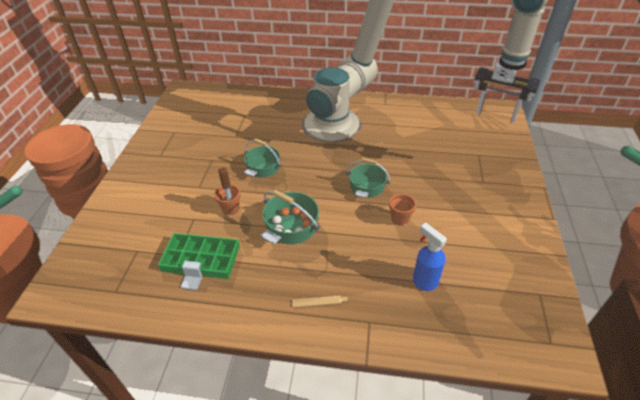

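View pics/t0.png

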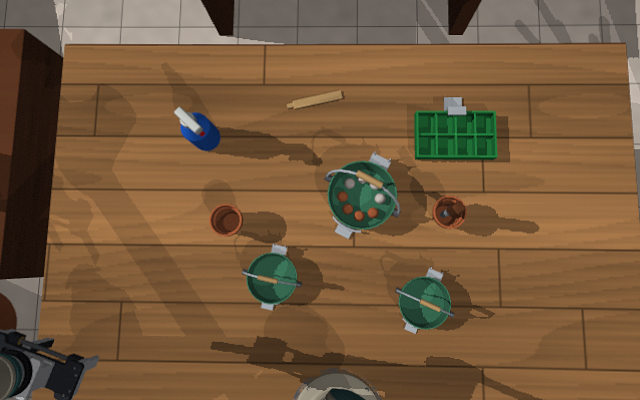

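```bash
python3 - <<'E'
import cv2
a=cv2.imread("pics/s0.png")[180:255,245:335];b=cv2.imread("pics/t0.png")[140:250,310:420]
a=cv2.resize(a,(480,400),interpolation=3);b=cv2.resize(b,(400,400),interpolation=3)[:, :310]
import numpy as np
cv2.imwrite("pics/c0.png",np.hstack([a,b]))
E
```

```text
(no output)
```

View pics/c0.png

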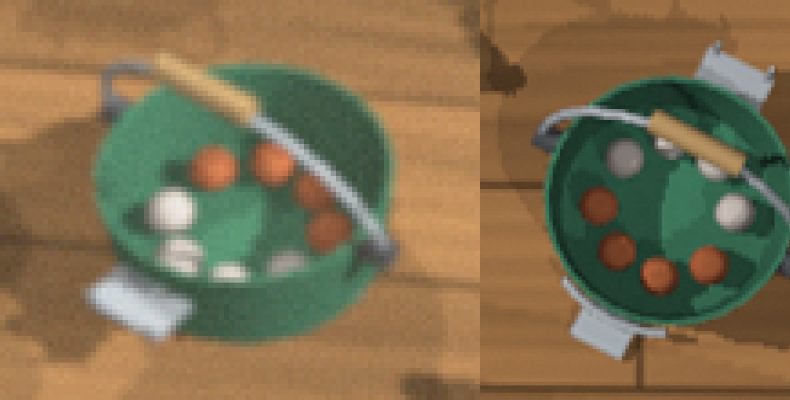

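```bash
cat > tri.py <<'E'
from plant import vision
import numpy as np,cv2
from scipy.spatial.transform import Rotation as R
def ray(c,p):
    k=vision.get_calibration(c);K=np.array([[k["fx"],0,k["cx"]],[0,k["fy"],k["cy"]],[0,0,1]])
    u=cv2.undistortPoints(np.array([[p]],float),K,k["D"])[0,0]
    d=R.from_quat(np.roll(k["orientation"],-1)).apply([u[0],u[1],1]);return np.array(k["position"]),d/np.linalg.norm(d)
def tri(ps,pt):
    (a,d),(b,e)=ray("scene",ps),ray("top",pt)
    s=np.linalg.lstsq(np.c_[d,-e],b-a,rcond=None)[0];p,q=a+s[0]*d,b+s[1]*e
    return (p+q)/2,np.linalg.norm(p-q)
E
python3 - <<'E'
from tri import *
S=lambda x,y:(245+x*90/480-.4,180+y*75/400-.4)
T=lambda x,y:(310+(x-480)*.275-.4,140+y*.275-.4)
for n,s,t in [("plate",(142,303),(735,75)),("pivA",(113,107),(545,137)),("grip",(207,90),(697,142)),("gripL",(160,62),(742,165)),("gripR",(250,115),(655,120))]:
    p,e=tri(S(*s),T(*t));print(n,p.round(4),e.round(4))
k=[T(735,75),T(602,332)]
print(tri(S(113,107),(397,213)),tri(S(383,257),T(545,137)))
for p in k:
  for z in(0,.052):
    a,d=ray("top",p);print(z,(a+d*(z-a[2])/d[2]).round(4))
E
```

```text
plate [ 0.6247 -0.0986  0.0445] 0.0051
pivA [ 0.5797 -0.0397  0.1683] 0.1366
grip [ 0.5602 -0.0668  0.1482] 0.0031
gripL [ 0.5455 -0.0947  0.1513] 0.0023
gripR [ 0.5742 -0.041   0.1467] 0.0029
(array([ 0.49233275, -0.14116403,  0.05729213]), np.float64(0.00019110351691254763)) (array([0.58012372, 0.02916284, 0.05010217]), np.float64(0.0015423106537384677))
0 [ 0.6348 -0.1051  0.    ]
0.052 [ 0.6236 -0.1005  0.052 ]
0 [ 0.4511 -0.0118  0.    ]
0.052 [ 0.448  -0.0112  0.052 ]
```

```bash
cat > h.py <<'E'
from plant import r,gripper_to,inverse_kinematics,vision,models,telemetry
import numpy as np,cv2
from scipy.spatial.transform import Rotation as R
C=np.array([.536,-.0565]);YAW=np.radians(-27.5)
xh=np.array([np.cos(YAW),np.sin(YAW)]);yh=np.array([-xh[1],xh[0]])
def P(x,y,z): return np.r_[C+x*xh+y*yh,z]       # pail frame -> world
def down(psi):                                   # tool down, closing line at yaw psi
    y=np.array([np.cos(psi),np.sin(psi),0]);z=np.array([0,0,-1.]);m=np.c_[np.cross(y,z),y,z]
    return np.roll(R.from_matrix(m).as_quat(),1)
def best(pos,psi):                               # of the two equal grasps, the one with least wrist turn
    q=[(o,inverse_kinematics(pos,o)) for o in (down(psi),down(psi+np.pi))]
    q=[(abs(j[5]),o) for o,j in q if j is not None];return min(q,key=lambda t:t[0])[1]
def t(): return round(telemetry.current_t(),2)
E
python3 - <<'E'
from h import *
L=r.nose_length
psi=YAW+np.pi/2
g=lambda th:(.098*np.sin(th),.052+.098*np.cos(th))
def tip(th):
    gx,gz=g(th);w=min(1,th/1.5)
    return gx-.016*np.cos(th), gz+(-.010*(1-w)**2+.008*np.sin(th)*1)
s=tip(.1);o=best(P(s[0]-.015,0,.2),psi)
gripper_to(0.0,20)
r.move_to(P(s[0]-.012,0,.215),o);print(t(),telemetry.current_joints().round(2))
r.move_l(P(s[0]-.012,0,s[1]+L),vel=.15)
for th in np.arange(.2,1.5,.16):
    x,z=tip(th);hit=r.move_l(P(x,0,z+L),vel=.12,guard=15)
    if hit: print("hit",th,telemetry.current_wrist_force())
x,z=tip(1.5)
print(r.move_l(P(x+.003,0,z+L-.008),vel=.04,guard=12),telemetry.current_wrist_force(),telemetry.current_ee_pos()[2]-L)
r.move_l(P(x+.003,0,.2),vel=.25)
print(t())
E
```

```text
4.83 [-0.22  0.19  1.59  0.    1.36 -1.32]
False [ 0.30002007 -0.05606191  0.36660712] 0.05870307871701778
8.94
```

```bash
python3 - <<'E'
from h import *
r.move_to(np.array([.45,-.12,.32]),best(np.array([.45,-.12,.32]),YAW+np.pi/2))
a=vision.snapshot("scene");
for n in("handle_grip","dibber"):
  for d in models.mark_of(n,"scene")[:3]+models.boxes_of(n,"scene")[:2]: print(n,np.round(d["at"],3),round(d["score"],2))
r.move_to(np.array([.35,-.02,.32]),best(np.array([.35,-.02,.32]),YAW+np.pi/2))
b=vision.snapshot("top")
for n in("handle_grip","dibber"):
  for d in models.mark_of(n,"top")[:3]: print(n,np.round(d["at"],3),round(d["score"],2))
A=cv2.resize(a[150:260,200:340,::-1],(560,440),interpolation=3);B=cv2.resize(b[130:240,310:480,::-1],(680,440),interpolation=3)
cv2.imwrite("pics/s1.png",cv2.resize(np.hstack([A,B]),(800,284)));cv2.imwrite("pics/sf1.png",a[:,:,::-1]);cv2.imwrite("pics/tf1.png",b[:,:,::-1]);print(t())
E
```

```text
handle_grip [ 0.559 -0.073  0.151] 0.7
handle_grip [0.328 0.16  0.109] 0.48
handle_grip [ 0.28  -0.205  0.114] 0.45
handle_grip [ 0.57  -0.055  0.149] 0.73
handle_grip [0.335 0.165 0.102] 0.54
dibber [ 0.496 -0.263  0.002] 0.57
dibber [ 0.498 -0.049  0.02 ] 0.65
dibber [ 0.501 -0.264  0.129] 0.51
handle_grip [ 0.559 -0.069  0.144] 0.61
handle_grip [ 0.282 -0.204  0.111] 0.55
handle_grip [ 0.492 -0.087  0.019] 0.46
dibber [ 0.492 -0.261  0.004] 0.69
dibber [ 0.697 -0.292  0.002] 0.37
10.82
```

View pics/s1.png

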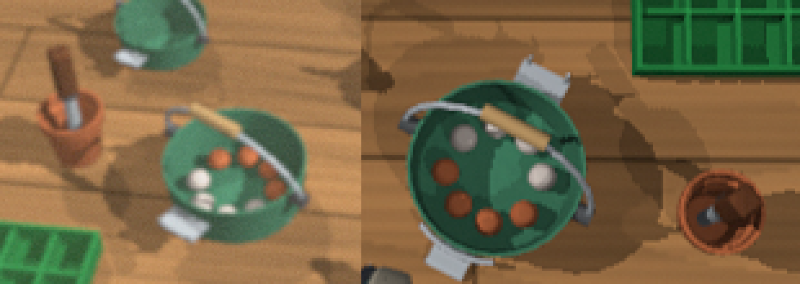

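```bash
python3 - <<'E'
from h import *
L=r.nose_length;print(L)
psi=YAW+np.pi/2
g=lambda th:(.098*np.sin(th),.052+.098*np.cos(th))
o=best(P(-.02,0,.22),psi)
r.move_to(P(-.015,0,.22),o)
r.move_l(P(-.015,0,.118+L),vel=.15)
for th in (.3,.6,.85,1.0,1.15):
    x,z=g(th);hit=r.move_l(P(x-.014,0,min(.118,z-.014)+L),vel=.12,guard=20)
    print(th,hit,telemetry.current_wrist_force().round(1),telemetry.current_ee_pos().round(3))
    if hit: break
x,z=g(1.1)
r.move_l(P(x-.025,0,z+L),vel=.2);r.move_l(P(x-.025,0,.125+L),vel=.2)
b=vision.snapshot("scene")
for d in models.mark_of("handle_grip","scene")[:3]: print(np.round(d["at"],3),round(d["score"],2))
cv2.imwrite("pics/s2.png",cv2.resize(b[150:260,200:340,::-1],(700,550),interpolation=3));print(t())
E
```

```text
0.025
0.3 False [-0.3  0.6  0.2] [ 0.55  -0.064  0.144]
0.6 False [1.3 0.2 0.7] [ 0.573 -0.076  0.143]
0.85 False [0.1 0.4 1. ] [ 0.589 -0.084  0.127]
1.0 False [-0.3  0.7 -0.8] [ 0.595 -0.088  0.115]
1.15 False [-0.5  0.6  0.5] [ 0.602 -0.091  0.102]
[ 0.613 -0.097  0.099] 0.57
[0.331 0.163 0.107] 0.56
14.64
```

View pics/s2.png

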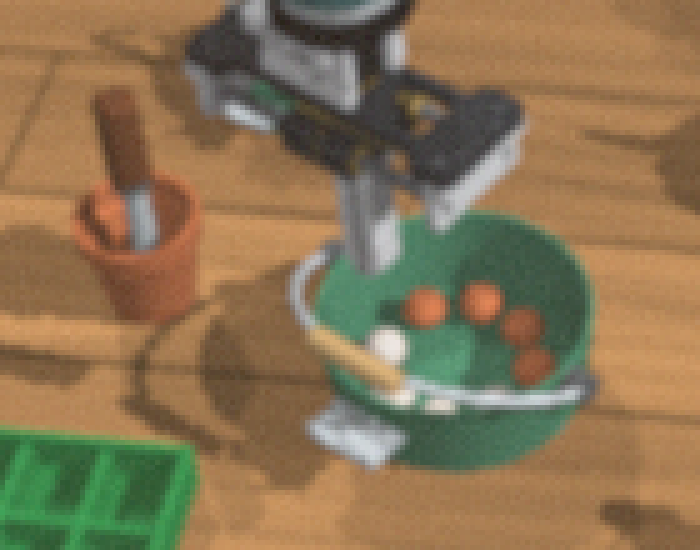

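The handle's grip (crop ~355,355) now lies partly down, at about 1.05 rad and above the rest. Next I press it down from above.

```bash
python3 - <<'E'
from h import *
L=r.nose_length
r.move_l(P(.096,0,.125+L),vel=.2)
r.move_l(P(.098,0,.085+L),vel=.12,guard=25)
print(r.move_l(P(.098,0,.050+L),vel=.05,guard=25),telemetry.current_wrist_force().round(1),telemetry.current_ee_pos()[2]-L)
r.move_l(P(.098,0,.13+L),vel=.25)
p=np.array([.42,-.12,.30]);r.move_to(p,best(p,YAW+np.pi/2))
gripper_to(.06,30)
b=vision.snapshot("scene");a=vision.snapshot("top")
for c in ("scene","top"):
  for d in models.mark_of("handle_grip",c)[:3]: print(np.round(d["at"],3),round(d["score"],2))
  for n in ("dibber","dibber_pot"):
    for d in models.mark_of(n,c)[:1]: print(n,np.round(d["at"],3),round(d["score"],2))
  m=models.regions_of("dibber",c)[0]["pixels"];np.save(f"{c}.npy",m);ys,xs=np.nonzero(m);print(len(ys),xs.min(),xs.max(),ys.min(),ys.max())
A=cv2.resize(b[150:260,200:340,::-1],(420,330),interpolation=3);B=cv2.resize(a[170:260,420:480,::-1],(380,570),interpolation=3)
Cn=np.zeros((570,800,3),np.uint8);Cn[:330,:420]=A;Cn[:,420:]=B
T=cv2.resize(a[140:250,310:430,::-1],(260,240),interpolation=3);Cn[330:,:260]=T
cv2.imwrite("pics/s3.png",Cn);cv2.imwrite("pics/sf3.png",b[:,:,::-1]);cv2.imwrite("pics/tf3.png",a[:,:,::-1]);print(t())
E
```

```text
False [0.4 0.  0.8] 0.0498548622589868
[0.33  0.164 0.109] 0.59
[ 0.62  -0.102  0.07 ] 0.48
[ 0.279 -0.206  0.112] 0.48
dibber [ 0.498 -0.265  0.004] 0.69
dibber_pot [ 0.499 -0.264 -0.001] 0.76
276 219 231 168 199
[ 0.622 -0.1    0.067] 0.84
[0.33  0.162 0.11 ] 0.5
[ 0.279 -0.208  0.107] 0.49Traceback (most recent call last):
  File "<stdin>", line 14, in <module>
IndexError: list index out of range
```

```bash
python3 - <<'E'
from h import *
print(telemetry.current_opening(),telemetry.current_ee_pos().round(3),t())
b=vision.snapshot("scene");a=vision.snapshot("top")
for d in models.boxes_of("dibber","top")[:2]: print(np.round(d["at"],3),round(d["score"],2))
A=cv2.resize(b[130:260,200:340,::-1],(420,390),interpolation=3);B=cv2.resize(a[180:240,420:480,::-1],(380,380),interpolation=3)
Cn=np.zeros((600,800,3),np.uint8);Cn[:390,:420]=A;Cn[:380,420:]=B
Cn[390:,:230]=cv2.resize(a[140:250,310:430,::-1],(230,210),interpolation=3)
cv2.imwrite("pics/s3.png",Cn);cv2.imwrite("pics/sf3.png",b[:,:,::-1]);cv2.imwrite("pics/tf3.png",a[:,:,::-1]);print(t())
E
```

```text
0.059854194069284695 [ 0.42 -0.12  0.3 ] 19.27
19.42
```

View pics/s3.png

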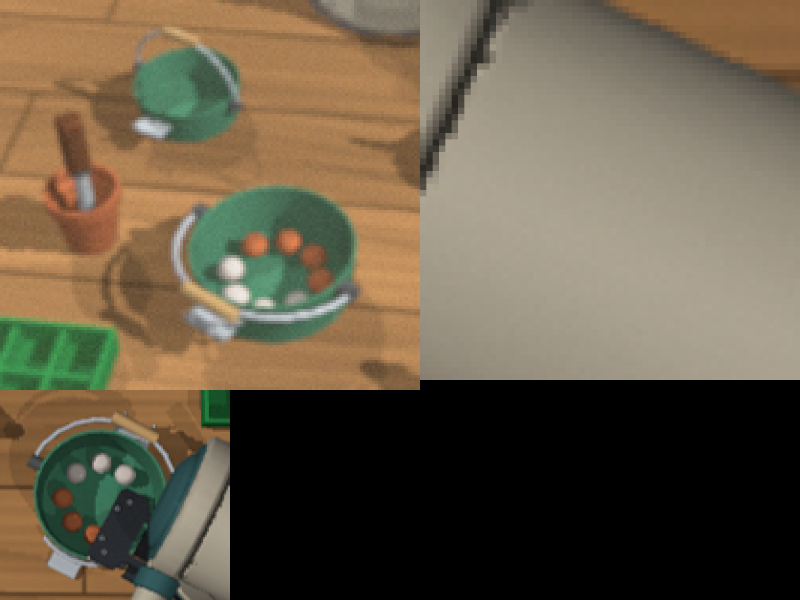

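```bash
python3 - <<'E'
from h import *
from tri import ray
for c,px in (("scene",(274,203)),):
    a,d=ray(c,px)
    for z in (.1,.125,.15,.175): print(z,(a+d*(z-a[2])/d[2]).round(3))
print(P(.098*np.sin(1.1)-.025,0,0))
m=np.load("scene.npy");ys,xs=np.nonzero(m);print([(y,xs[ys==y].min(),xs[ys==y].max()) for y in range(ys.min(),ys.max()+1,3)])
# lines: dibber centre pixels near top & bottom -> ray meets at z guess
E
```

```text
0.1 [ 0.543 -0.1    0.1  ]
0.125 [ 0.567 -0.093  0.125]
0.15 [ 0.59  -0.086  0.15 ]
0.175 [ 0.614 -0.079  0.175]
[ 0.59129477 -0.08528463  0.        ]
[(168, np.int64(220), np.int64(225)), (171, np.int64(219), np.int64(227)), (174, np.int64(219), np.int64(228)), (177, np.int64(219), np.int64(229)), (180, np.int64(220), np.int64(230)), (183, np.int64(220), np.int64(231)), (186, np.int64(221), np.int64(231)), (189, np.int64(223), np.int64(230)), (192, np.int64(224), np.int64(230)), (195, np.int64(225), np.int64(230)), (198, np.int64(226), np.int64(230))]
```

```bash
python3 - <<'E'
from h import *
gripper_to(0,30);print("closed",telemetry.current_opening())
o=best(P(.098,0,.13),YAW+np.pi/2)
r.move_to(P(.098,0,.13),o);r.move_l(P(.098,0,.085),vel=.15)
print(r.move_l(P(.098,0,.045),vel=.04,guard=12),telemetry.current_wrist_force().round(1),telemetry.current_ee_pos().round(4))
r.move_l(P(.098,0,.13),vel=.25)
p=np.array([.33,-.09,.25]);r.move_to(p,best(p,YAW+np.pi/2))
gripper_to(.05,40)
b=vision.snapshot("scene");a=vision.snapshot("top")
for c in ("scene","top"):
  for d in models.mark_of("handle_grip",c)[:4]: print(np.round(d["at"],3),round(d["score"],2))
  for n in ("dibber","dibber_pot"):
    for d in models.mark_of(n,c)[:1]+models.boxes_of(n,c)[:1]: print(n,np.round(d["at"],3),round(d["score"],2))
B=cv2.resize(a[180:240,420:480,::-1],(380,380),interpolation=3)
Cn=np.zeros((600,800,3),np.uint8);Cn[:390,:420]=cv2.resize(b[130:260,200:340,::-1],(420,390),interpolation=3);Cn[:380,420:]=B
Cn[390:,:230]=cv2.resize(a[140:250,310:430,::-1],(230,210),interpolation=3)
Cn[390:,240:800]=cv2.resize(b[60:170,200:480,::-1],(560,210),interpolation=3)
cv2.imwrite("pics/s4.png",Cn);cv2.imwrite("pics/sf4.png",b[:,:,::-1]);cv2.imwrite("pics/tf4.png",a[:,:,::-1]);print(t())
E
```

```text
closed 0.00043527886660971415
True [-1.8  0.3  7. ] [ 0.6234 -0.1019  0.0653]
[ 0.623 -0.102  0.061] 0.69
[0.331 0.162 0.107] 0.67
[ 0.282 -0.202  0.113] 0.55
dibber [ 0.495 -0.264  0.002] 0.65
dibber [ 0.503 -0.258  0.132] 0.58
dibber_pot [ 0.498 -0.262 -0.001] 0.69
dibber_pot [ 0.505 -0.26   0.056] 0.98
[0.33  0.164 0.11 ] 0.7
[ 0.622 -0.101  0.058] 0.57
[ 0.488 -0.052  0.01 ] 0.56
[ 0.699 -0.293  0.004] 0.45
dibber [ 0.493 -0.259  0.005] 0.79
dibber [ 0.488 -0.255  0.162] 0.48
dibber_pot [ 0.5   -0.265 -0.004] 0.58
dibber_pot [ 0.49  -0.265  0.055] 0.74
25.62
```

View pics/s4.png

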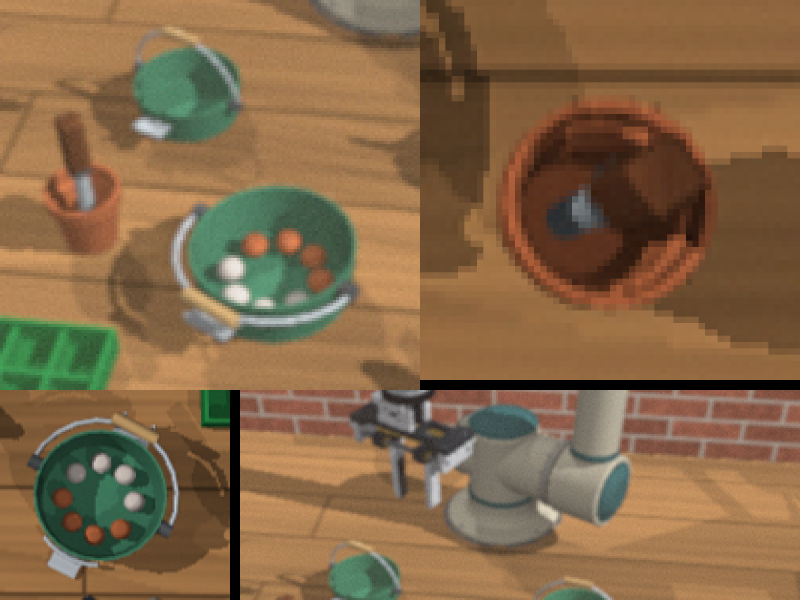

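```bash
python3 - <<'E'
from h import *
from tri import ray,tri
print(tri((222.8,170.5),(459.5,206)))
for z in(0.005,):
  a,d=ray("top",(420+565*60/380-420*60/380,180+222*60/380));print((a+d*(z-a[2])/d[2]).round(4))
a=cv2.imread("pics/tf4.png")[196:222,436:468];b=cv2.imread("pics/sf4.png")[160:220,205:250]
a=cv2.convertScaleAbs(cv2.resize(a,(480,390),interpolation=2),alpha=2.2,beta=-20)
b=cv2.convertScaleAbs(cv2.resize(b,(293,390),interpolation=2),alpha=1.6)
cv2.imwrite("pics/d.png",np.hstack([a,b]))
E
```

```text
(array([ 0.49716017, -0.26040157,  0.16986856]), np.float64(0.004913593452138707))
[ 0.4935 -0.2629  0.005 ]
```

View pics/d.png

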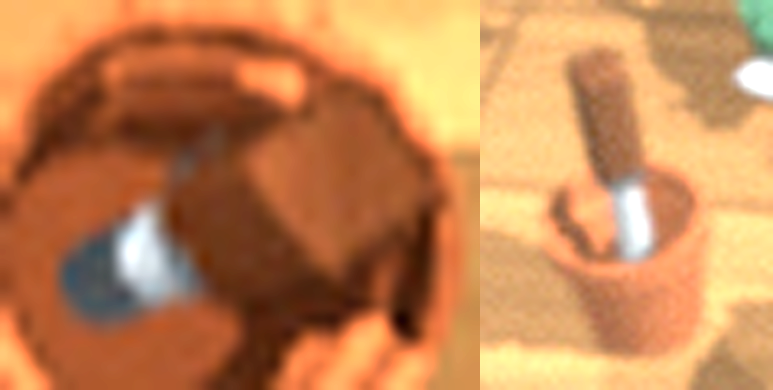

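The enhanced crop shows the dibber handle's top face as a diamond: corners at about (250,165), (345,90), (430,195) and (340,275). That puts its sides at yaw about 39° and -51°, standing near vertical.

```bash
cat >> h.py <<'E'
def stones(cams=("top",)):
    out={}
    for c in cams:
        vision.snapshot(c)
        for n in ("white0","brown0"):
            for d in models.mark_of(n,c):
                v=np.array(d["at"][:2])-C;q=np.array([v@xh,v@yh])
                if np.hypot(*q)<.075 and d["score"]>.3: out.setdefault(n[:5],[]).append((*np.round(q*1000).astype(int).tolist(),round(d["score"],2)))
    return out
G=np.array([.496,-.261]); ZG=.121
E
python3 - <<'E'
from h import *
o=min((best(np.r_[G,.2],np.radians(a)) for a in(39.4,-50.6)),key=lambda o:abs(inverse_kinematics(np.r_[G,.2],o)[5]))
np.save("o.npy",o)
r.move_to(np.r_[G,.215],o);print(t(),telemetry.current_joints().round(2))
f0=telemetry.current_wrist_force()
print(r.move_l(np.r_[G,ZG],vel=.12,guard=8),telemetry.current_ee_pos().round(4))
gripper_to(0,40);print("open",telemetry.current_opening(),telemetry.current_finger_force())
r.move_l(np.r_[G,ZG+.10],vel=.12)
print(telemetry.current_wrist_force()-f0,telemetry.current_opening(),t())
vision.snapshot("scene")
for d in models.mark_of("dibber","scene")[:2]+models.mark_of("dibber_pot","scene")[:1]: print(np.round(d["at"],3),round(d["score"],2))
E
```

```text
27.23 [-0.61  0.25  1.52  0.    1.38  0.27]
False [ 0.4965 -0.2613  0.1217]
open 0.0241789501144332 39.35641944408417
[-0.0711752  -1.59074163 -2.34464961] 0.02413446549471355 29.67
[ 0.493 -0.267  0.103] 0.61
[ 0.572 -0.027  0.017] 0.49
[ 0.496 -0.263  0.003] 0.68
```

```bash
cat >> h.py <<'E'
OFF=np.array([-.0025,-.0015]);ZS=ZG+.0045
def rod(rad,deg,z=ZS,vel=.12,guard=None):
    a=np.radians(deg);p=P(rad*np.cos(a),rad*np.sin(a),z);p[:2]-=OFF
    return r.move_l(p,vel=vel,guard=guard)
def arc(rad,a0,a1,n,vel=.1):
    for a in np.linspace(a0,a1,n)[1:]:
        if rod(rad,a,vel=vel,guard=25): print("hit at",a,telemetry.current_wrist_force().round(1));break
E
python3 - <<'E'
from h import *
rod(0,0,ZG+.10,vel=.25);print(t())
print(rod(0,0,vel=.12,guard=10),telemetry.current_ee_pos().round(4))
print(rod(.048,-90,vel=.1,guard=25),t())
arc(.048,-90,50,8)
print(t(),telemetry.current_wrist_force().round(1))
print(stones())
print(t())
E
```

```text
30.81
False [ 0.5392 -0.0554  0.1262]
False 32.38
34.6 [-4.8 -3.  -1.6]
{'white': [(9, 42, 0.52), (53, -30, 0.46), (55, 24, 0.36)], 'brown': [(-23, -45, 0.5), (-24, 39, 0.48), (-44, -16, 0.44)]}
34.75
```

```bash
python3 - <<'E'
from h import *
print(telemetry.current_ee_pos().round(3))
rod(.048,50,ZG+.10,vel=.25);r.move_l(np.array([.44,-.20,ZG+.10]),vel=.35)
print(stones(("top","scene")),t())
a=vision.snapshot("top");b=vision.snapshot("scene")
cv2.imwrite("pics/s5.png",np.hstack([cv2.resize(a[140:250,310:420,::-1],(400,400),interpolation=2),cv2.resize(b[180:260,245:345,::-1],(400,320),interpolation=2).repeat(1,0) if 0 else cv2.copyMakeBorder(cv2.resize(b[180:260,245:345,::-1],(400,320),interpolation=2),0,80,0,0,0)]))
E
```

```text
[ 0.582 -0.038  0.125]
{'white': [(35, 46, 0.64), (53, -28, 0.55), (56, 22, 0.54), (10, 45, 0.4), (2, 43, 0.61), (-40, -16, 0.54), (53, -24, 0.39)], 'brown': [(-22, -43, 0.63), (-45, -15, 0.44), (-22, 41, 0.41), (-21, 40, 0.59), (-44, 18, 0.52), (-43, -12, 0.41), (-21, -43, 0.39)]} 36.35
```

View pics/s5.png

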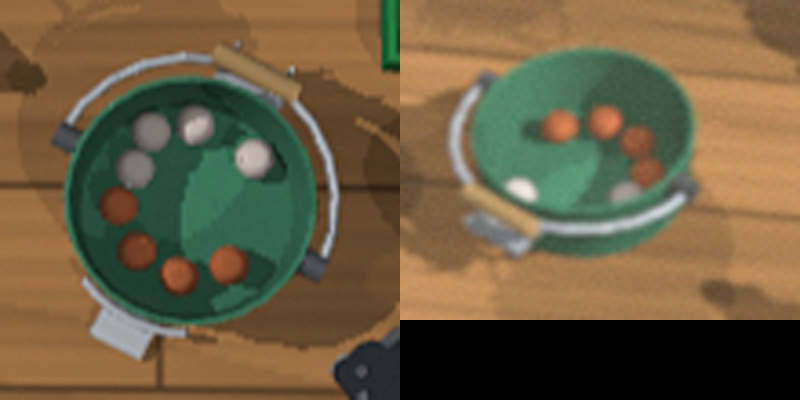

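```bash
python3 - <<'E'
from h import *
gripper_to(0,58)
vision.snapshot("scene");m=[d["at"] for d in models.mark_of("dibber","scene")[:1]]
vision.snapshot("top");m+=[d["at"] for d in models.mark_of("dibber","top")[:1]]
print(np.round(m,3),telemetry.current_ee_pos().round(3),telemetry.current_opening())
rod(.02,-60,ZG+.10,vel=.35)
print(rod(.02,-60,vel=.15,guard=12))
print(rod(.054,-68,vel=.12,guard=25))
arc(.054,-68,-180,8,vel=.11)
print(t(),telemetry.current_wrist_force().round(1),telemetry.current_ee_pos().round(3))
rod(.03,-178,vel=.12)
rod(.03,-178,ZG+.10,vel=.3);r.move_l(np.array([.44,-.20,ZG+.10]),vel=.35)
print(stones(("top","scene")))
m=[d["at"] for d in models.mark_of("dibber","scene")[:1]];print(np.round(m,3),t())
E
```

```text
[[ 0.432 -0.21   0.107]
 [ 0.495 -0.082  0.015]] [ 0.44  -0.2    0.221] 0.02403604876211717
False
False
40.67 [ 0.2 -0.  -3. ] [ 0.491 -0.03   0.125]
{'white': [(15, 31, 0.52), (54, -29, 0.51), (45, 40, 0.51), (16, 29, 0.53), (55, -26, 0.36)], 'brown': [(-54, 21, 0.56), (-43, 44, 0.47), (-14, 52, 0.47), (-39, 44, 0.61), (-20, 54, 0.37)]}
[[ 0.434 -0.204  0.104]] 42.48
```

```bash
python3 - <<'E'
from h import *
rod(.03,-150,ZG+.10,vel=.35);rod(.03,-150,vel=.15,guard=12)
rod(.054,-168,vel=.12,guard=25)
arc(.054,-168,-222,5,vel=.11)
print(t(),telemetry.current_wrist_force().round(1))
rod(.03,-215,vel=.15)
rod(.03,-215,ZG+.10,vel=.35);r.move_l(np.array([.44,-.20,ZG+.10]),vel=.4)
print(stones(("top","scene")),t())
a=vision.snapshot("top");b=vision.snapshot("scene")
cv2.imwrite("pics/s6.png",np.hstack([cv2.resize(a[140:250,310:420,::-1],(400,400),interpolation=2),cv2.copyMakeBorder(cv2.resize(b[180:260,245:345,::-1],(400,320),interpolation=2),0,80,0,0,0)]))
E
```

```text
45.32 [-0.1  0.3 -0.8]
{'white': [(58, 17, 0.55), (57, -14, 0.53), (48, -37, 0.52), (17, 25, 0.48), (48, -34, 0.58), (17, 25, 0.51)], 'brown': [(-36, 50, 0.51), (20, 52, 0.51), (42, 40, 0.45), (-10, 63, 0.43), (-35, 47, 0.39)]} 46.98
```

View pics/s6.png

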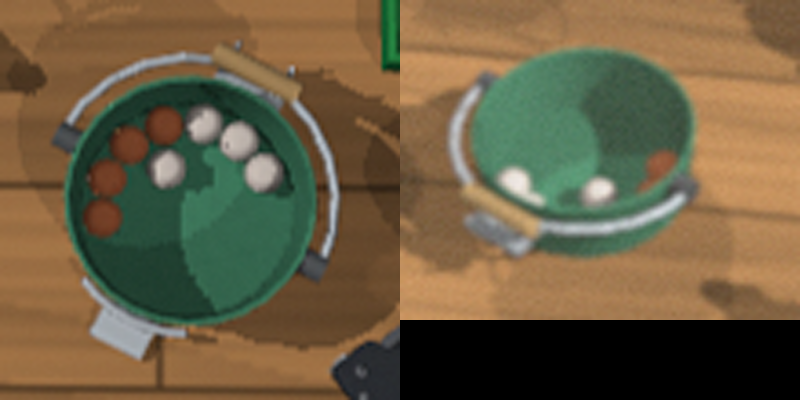

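The top crop shows the browns at (102,217), (107,178), (128,145) and (163,125), already split by the pivot line. The whites at (205,123), (238,140) and (263,172) lie on the +x wall, and one is inside at (167,168). I'll push the wall train back counter-clockwise so the whites end up well away from their starts, then push the inner white across the line.

```bash
sed -i 's/^OFF=.*;ZS/OFF=np.array([-.005,-.004]);ZS/' h.py; cat >> h.py <<'E'
def rxy(x,y,z=ZS,vel=.15,guard=None):
    return rod(np.hypot(x,y)/1000,np.degrees(np.arctan2(y,x)),z,vel,guard)
E
python3 - <<'E'
from h import *
rxy(3,-35,ZG+.085,vel=.4);print(rxy(3,-35,vel=.2,guard=12))
rod(.053,-78,vel=.15,guard=25)
arc(.054,-78,-35,4,vel=.14)
print(t(),telemetry.current_wrist_force().round(1))
rxy(26,-8);rxy(36,10);rxy(25,18,vel=.12);rxy(2,23,vel=.12)
rxy(8,8,vel=.15);print(t())
rxy(8,8,ZG+.09,vel=.4);r.move_l(np.array([.44,-.20,ZG+.10]),vel=.45)
print(stones(("top",)))
vision.snapshot("scene");print([np.round(models.mark_of(n,"scene")[0]["at"],3) for n in("dibber","dibber_pot")],t())
E
```

```text
False
49.17 [-0.4  0.8 -2.1]
50.67
{'white': [(-28, 19, 0.65), (55, 12, 0.5), (57, -21, 0.48), (45, 36, 0.39)], 'brown': [(57, 13, 0.69), (-48, 38, 0.58), (18, 52, 0.51), (-61, 14, 0.39), (-14, 55, 0.38)]}
[array([ 0.429, -0.208,  0.104]), array([ 0.496, -0.263, -0.003])] 51.91
```

```bash
python3 - <<'E'
from h import *
T=np.array([.5025,-.2575])
r.move_l(np.r_[T,ZG+.10],vel=.3)
vision.snapshot("scene");print("tip",[np.round(models.mark_of(n,"scene")[0]["at"],3) for n in("dibber","dibber_pot")])
print(r.move_l(np.r_[T,ZG+.004],vel=.12,guard=6),telemetry.current_ee_pos().round(4),t())
print(r.move_l(np.r_[T,ZG-.001],vel=.03,guard=4),telemetry.current_ee_pos().round(4),t())
gripper_to(.055)
r.move_l(np.r_[T,.235],vel=.2)
p=np.array([.36,-.06,.28]);r.move_to(p,best(p,YAW+np.pi/2));print(t())
for c in ("scene","top"):
  vision.snapshot(c)
  for n in ("dibber","dibber_pot","handle_grip"):
    print(c,n,[np.round(d["at"],3) for d in models.mark_of(n,c)[:3]])
  b=models.boxes_of("dibber",c);print(np.round(b[0]["at"],3) if b else None)
print(stones(),t())
E
```

```text
tip [array([ 0.495, -0.263,  0.104]), array([ 0.498, -0.266, -0.001])]
False [ 0.503  -0.2578  0.1258] 53.44
True [ 0.5036 -0.2582  0.1212] 53.68
56.61
scene dibber [array([ 0.494, -0.27 ,  0.004])]
scene dibber_pot [array([ 0.495, -0.264, -0.001]), array([ 0.623, -0.102,  0.061])]
scene handle_grip [array([ 0.621, -0.101,  0.06 ]), array([ 0.281, -0.202,  0.111]), array([0.332, 0.165, 0.106])]
[ 0.504 -0.264  0.13 ]
top dibber [array([ 0.494, -0.265,  0.007])]
top dibber_pot [array([ 0.497, -0.261, -0.002])]
top handle_grip [array([ 0.623, -0.102,  0.057]), array([0.332, 0.162, 0.11 ])]
[ 0.49  -0.256  0.161]
{'white': [(58, -19, 0.63), (-25, 15, 0.54), (59, 12, 0.49), (44, 32, 0.48)], 'brown': [(20, 50, 0.59), (-60, 15, 0.51), (-45, 39, 0.48), (-15, 52, 0.48)]} 57.26
```

Everything checks out: the handle is down, the dibber is back in its pot and the stones are mixed across the line. Handing in.

```bash
python3 - <<'E'
from h import *
print(r.sign_off(),t())
E
```

```text
the job is handed in; nothing more can be done
the job is handed in; nothing more can be done
```

I handed the job in at about 57 s of the 69 s allowed; the robot gave no verdict. On the last camera check the handle was down on its rest, each half of the pail held both white and brown stones, every stone looked moved well over 12 mm, and the dibber stood back in its pot.

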